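# Park the jar holder in the locking leg of its L-slot

## Robot

A 6-joint arm with a two-finger parallel gripper is mounted at the origin on the work surface. World frame = base frame: x ahead of the robot, y to its left, z up, the work surface at z = 0. Lengths are in m, angles in rad, forces in N, time in s.
With the tool pointing down it reaches from about 0.35 to 0.775 m from the base axis. Payload 7.3 kg.
Tool frame: the origin (TCP) lies at the very end of the fingers, on their centre line; the grasp point (between the pads) lies 19 mm behind it (pinch_z is the distance from the TCP to the grasp point, in m); z points along the fingers, y is the line along which they close (so a half turn about z gives the same grasp; the last joint's range is limited). The gripper opens to 92 mm and grips with 3 to 60 N. Pads are 19 mm wide; open, the fingers measure 130 mm over their backs; the gripper's body (75 mm by 190 mm) begins 47 mm behind the grasp point.
Start: joints at [1.107, 0.342, 1.524, -0, 1.275, -0.146], TCP at [0.164, 0.499, 0.227] pointing down, gripper open.
Joint ranges: [-2.53, 2.53], [-0.77, 2.02], [0.04, 2.7], [-1, 4.14], [0.28, 2.66], [-3.11, 3.11]. Speed limits (rad/s): [2.57, 2.57, 3.14, 3.14, 3.14, 3.14].

## Interface

Orientations are given as [roll, pitch, yaw] about the fixed x, y, z axes, in that order (R = Rz(yaw) Ry(pitch) Rx(roll)).
In Python, from cell import * gives the robot as it stands.
- The arm moves only by the tool arm_command, never from a script. Its arguments are lists of equal length, an entry for each row: "fingers": the gripper command: -1 is fully open, 1 is shut, values between are in proportion; "travel": the shift along the tool's x, y, z in m, a list of three; "dr": the turn, a rotation vector about the tool's x, y, z in degrees, a list of three. In form: {"fingers": [fingers, ...], "travel": [[x, y, z], ...], "dr": [[wx, wy, wz], ...]}. A call has 1 to 8 rows; each row is the pose to reach, as a shift and turn from the pose commanded when the call began, along the tool's axes at that moment; what a row does not reach only later rows make up. A row lasts 1/12 s, in which the tool goes at most 41.7 mm and 7.16 degrees, less where a joint would pass 70% of its speed; a pose out of reach is approached as far as the arm can. A call with a gripper value outside its range is refused whole. The fingers move at their own pace and stop on an object; "squeeze" is the grip in N (left out, the last holds). Time passes only in rows, so rows that repeat a pose let the fingers close. It gives the time, the measured TCP pose, the force, the opening and the grip force at its end, in the units of the state.
- observe(): the state, without advancing time (a new reading comes with each control period).
- read_camera(name): name is "side" or "top" or "wrist"; returns a dict with "color" (480x640x3 uint8, blue, green, red), "z_map" (480x640 float32, m along the optical axis (not along the pixel's ray), 0 where there is no reading), "fx", "fy", "cx", "cy" (pixels), "k1" (the pictures are not rectified: a ray, as slopes to the right and down, at radius r is drawn at 1 + k1 r^2 times it, then the intrinsics apply), "R" (3x3) and "t" (3): a world point X has camera coordinates R X + t. Camera axes: x right, y down, z forward; pixel columns grow to the right and rows downward; lengths in m; the calibration is good to about 2 mm. A picture is of the moment at which its call begins.
- hand_in(): hands the job in; it is judged then, once.
The state is a dict: "time": time; "qpos": joint angles; "qvel": joint speeds; "joint_efforts": joint torques, N m; "tool_pos": TCP position; "tool_rot": TCP orientation; "contact_force": force on the tool from outside, world axes, zero at the start; "torque": the same for the moment, N m; "opening": finger opening in m; "grip_force": force on a finger pad.
Only numpy, scipy, OpenCV 4.12 (cv2) and the standard library are available. Lean on these libraries where they do the work, as an engineer would, in place of code of your own. Each camera call takes 0.05 s, during which the arm holds its last target. There are 200 camera calls.

## Task

Park the jar: with the fingertips, push the round blue jar holder along the L-shaped slot in the metal plate to the corner, then push it sideways into the other leg until its pin is fully home against the end of the slot, and move clear. Only push the holder, never lift or tip it; leave the jar standing in it and do not touch the jar itself. Leave the nail brush, the pill tray, the suction hook and the mirror alone.

Things in the scene. Friction and masses are not known exactly. Their poses are not given: they have to be found in the camera images.
- plate: Fixed metal plate, 260 x 210 mm (x by y), 16 mm thick, flat on the ledge (z = 0). Origin: centre of its underside, z up. An L slot, 14 mm wide, black floor, is cut through it: the centre of the holder's 10 mm pin runs from (-62, -40) mm along the plate's +x to (60, -40), then along +y to (60, 42). Play 2 mm to each side; slot walls stop the pin at the corner and at the end.
- corner (a point): Point on the slot's centre line at the corner of the L, at the height of the plate's top; axes as the plate.
- slot_end (a point): Where the pin's centre is when fully home against the end wall of the slot's second leg (82 mm from the corner along the plate's +y), level with the plate's top; axes as the plate.
- holder_pin (a point): Centre of the holder's underside, on its pin's axis, level with the plate's top; z up. Starts in the first leg, 68 to 110 mm short of the corner. Touching it at 50 mm/s gives a brief jolt of over 10 N before it slides; touch it slowly.
- holder: Loose blue round cup, 92 mm outside diameter, 24 mm high, wall 16 mm, inner floor 8 mm up; below it a pin 10 mm thick, 12 mm long, in the slot. Origin: centre of its underside, z up. Free to turn about its pin. Slides by friction, no spring, stays where left; with the jar 0.3 to 0.56 kg: about 2 to 6 N pushes it. Pushed at its rim within 20 mm of the plate it does not tip.
- jar_mid (a point): Middle of the clear glass jar with white twist cap, 55 mm diameter, 55 mm high over the cap, standing loose in the holder; its top is about 63 mm above the plate's top. z is its axis (up).
- nail_brush: Orange nail brush with white bristles, 70 x 36 x 35 mm, loose, lying on the plate in the inside of the L. Origin: centre of its underside; x along it.
- pill_tray: White plastic open pill tray, 130 x 60 x 22 mm, loose, on the ledge by the plate's +y edge. Origin: centre of its underside; x along it.
- suction_hook: Chrome suction hook stuck to the ledge beyond the plate's +x edge, 54 mm diameter, 46 mm high. Origin: centre of its underside.
- mirror (a point): Centre of the small round mirror, 90 mm diameter, about 0.19 m above the ledge, on a swinging stainless arm (110 mm long, turns about an upright post 202 mm high) on the robot's right of the plate.
There are look-alikes about, which are no part of the job. Several things look just like the holder: the one meant starts nearest to the robot's base. What is shaped like the part that bears jar_mid but red is not meant.

How it is judged:
On the way:
1. the holder's pin is pushed along the first leg to the corner (within 8 mm) (horizontal distance between holder_pin and corner below 0.008 m).
At the end, for the whole second after the job is handed in: The holder sits flat on the plate (within 4 mm, tilt under 0.1 rad) with its pin within 6 mm of the end of the second leg, and the jar stands upright and seated in it (centred within 8 mm, raised under 6 mm) (horizontal distance between holder_pin and slot_end below 0.006 m and z of holder_pin in the frame of plate below 0.02 m and angle between holder_pin's own z axis and vertical below 0.1 rad and horizontal distance between jar_mid and holder_pin below 0.008 m and z of jar_mid in the frame of holder_pin below 0.0415 m and angle between jar_mid's own z axis and vertical below 0.15 rad); the robot touches nothing.
It fails at once if the holder is lifted more than 8 mm off the plate or tipped more than 0.25 rad (z of holder_pin in the frame of plate above 0.024 m or angle between holder_pin's own z axis and vertical above 0.25 rad).
It fails at once if the jar is lifted more than 12 mm in its holder or tipped more than 0.35 rad (z of jar_mid in the frame of holder_pin above 0.0475 m or angle between jar_mid's own z axis and vertical above 0.35 rad).
It fails at once if the robot touches the jar (more than 1 N) (contact force between any of the fingers, the arm and jar above 1 N).
It fails at once if the nail brush or the pill tray is moved more than 20 mm (distance of any of nail_brush, pill_tray from where it was at the start of the episode above 0.02 m).
It fails at once if the robot knocks the suction hook (more than 3 N) or the mirror is swung more than 30 mm (contact force between any of the fingers, the arm and suction_hook above 3 N or distance of mirror from where it was at the start of the episode above 0.03 m).
It also fails if it takes over 48 s, if anything falls off the work surface, if the arm or the gripper's body presses on something with over 40 N, if the wrist force passes 120 N, or if a joint passes its speed limit or range.

## Working session

There is one attempt and no reset: what is moved stays moved. The work goes in short steps, Python scripts to look and compute and a tool call to move; the robot and the scene stay as the last step left them, time stands still between calls to the robot, and variables do not carry over. Pictures are saved under pics/ and viewed, at most 10 in all, crops included, and the job is handed in when it is done.

Besides the shell and the picture viewer there is one more tool, called after "Request:" as name(argument=value, ...) on one line, values as JSON. arm_command: Moves the arm, as the interface text tells. Its arguments: {"type":"object","properties":{"fingers":{"type":"array","items":{"type":"number"}},"travel":{"type":"array","items":{"type":"array","items":{"type":"number"}}},"dr":{"type":"array","items":{"type":"array","items":{"type":"number"}}},"squeeze":{"type":"number"}},"required":["fingers","travel","dr"]}

```bash
mkdir -p pics
cat > h.py <<'E'
from cell import *
import numpy as np, cv2
def ray(c,u,v):
    p=np.array([(u-c['cx'])/c['fx'],(v-c['cy'])/c['fy']]);q=p.copy()
    for _ in range(10): q=p/(1+c['k1']*(q@q))
    return np.array([q[0],q[1],1.])
def plane(c,u,v,z):
    R=np.array(c['R']);t=np.array(c['t']);o=-R.T@t;d=R.T@ray(c,u,v)
    return o+d*(z-o[2])/d[2]
def pt(c,u,v):
    R=np.array(c['R']);t=np.array(c['t']);return R.T@(ray(c,u,v)*c['z_map'][int(v),int(u)]-t)
E
python3 - <<'E'
from h import *
for n in('top','side'):
    c=read_camera(n);cv2.imwrite(f'pics/{n}0.png',c['color']);np.save(f'{n}0.npy',c,allow_pickle=True)
    R=np.array(c['R']);print(n,-R.T@np.array(c['t']),R[2])
s=observe();print(s)
E
```

```text
top [ 0.43190478 -0.1077266   1.3554693 ] [ 0.10958708  0.00371428 -0.99397026]
side [ 0.32459869 -1.02596491  0.98928313] [ 0.20106644  0.70611008 -0.6789557 ]
{'time': 0.1, 'qpos': array([ 1.10698037e+00,  3.42670737e-01,  1.52489172e+00,  5.73906150e-06,
        1.27535920e+00, -1.45960636e-01]), 'qvel': array([ 1.59230767e-03, -2.22440558e-03, -2.81417728e-03, -3.09217107e-04,
        1.05845379e-03, -2.63280955e-05]), 'joint_efforts': array([ 3.33762211e-03, -4.32001483e+01, -2.44696981e+01,  7.21528823e-02,
        5.25229471e-02, -7.59131467e-05]), 'tool_pos': array([0.16388372, 0.49841155, 0.22611565]), 'tool_rot': array([-3.14027857e+00, -1.98724749e-04,  2.82373553e+00]), 'contact_force': array([-0.1193797 ,  0.43076924,  0.30841908]), 'torque': array([ 0.03944895,  0.03484438, -0.0023427 ]), 'grip_force': 0.0, 'opening': 0.09180846282016801}
```

View pics/top0.png

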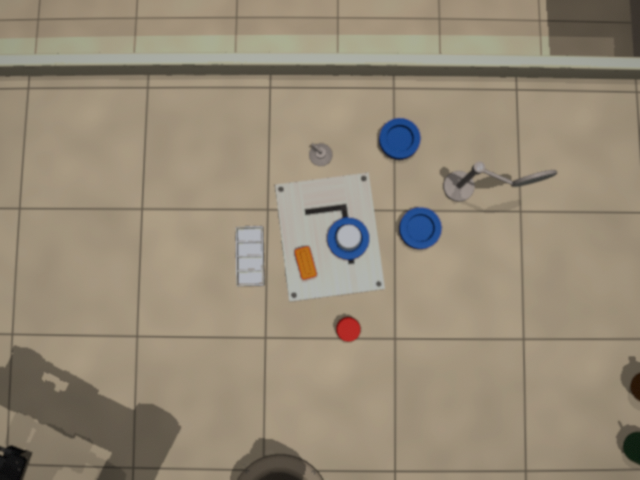

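View pics/side0.png

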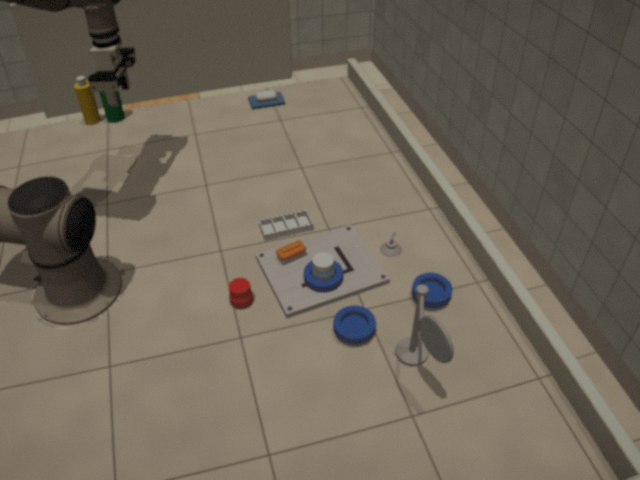

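The top view shows three blue round cups: (348,238), (420,228) and (399,138). The one at (348,238) sits on the plate in the slot and bears the white-capped jar. The red jar-like thing at (348,329) is a decoy. The brush is at (306,263), the tray at (250,257), the hook at (320,154) and the mirror at (535,179). Next I measure these and confirm with a crop.

Run:
```python
from h import *
c=np.load('top0.npy',allow_pickle=True).item();im=c['color']
hsv=cv2.cvtColor(im,cv2.COLOR_BGR2HSV)
def comps(m,amin=60):
    n,l,s,ce=cv2.connectedComponentsWithStats(m.astype(np.uint8));return [(l==i) for i in range(1,n) if s[i,4]>amin]
H,S,V=cv2.split(hsv)
def xy(p,z): return plane(c,p[0],p[1],z)[:2]
for m in comps((H>100)&(H<125)&(S>130)):
    cn=max(cv2.findContours(m.astype(np.uint8),0,2)[0],key=cv2.contourArea);(u,v),r=cv2.minEnclosingCircle(cn)
    e=cv2.fitEllipse(cn)
    for z in (.024,.04): p=xy(e[0],z);print('blue',np.round(e[0],1),np.round(e[1],1),z,p.round(4),np.hypot(*p).round(3))
# plate
sub=np.zeros_like(H,bool);sub[165:305,270:392]=1
m=((S<45)&(V>120)&sub).astype(np.uint8)
m=max(comps(m),key=lambda a:a.sum());
ys,xs=np.nonzero(m);P=np.array([xy(q,.016) for q in zip(xs,ys)]).astype(np.float32)
r=cv2.minAreaRect(cv2.convexHull(P));print('plate',r,cv2.boxPoints(r))
# bolts / dark
for d in comps((V<80)&sub,5):
    ys,xs=np.nonzero(d);print('dark',d.sum(),xs.mean().round(1),ys.mean().round(1),xy((xs.mean(),ys.mean()),.016).round(4),'bbox',xs.min(),xs.max(),ys.min(),ys.max())
for m in comps((H>5)&(H<16)&(S>180)&sub):
    ys,xs=np.nonzero(m);P=np.array([xy(q,.05) for q in zip(xs,ys)]).astype(np.float32);print('brush',cv2.minAreaRect(P))
for n,q,z in(('hook',(320,154),.01),('tray',(250,257),.02),('mirror',(535,179),.19),('post',(478,168),.2),('cap',(348,237),.079)):print(n,xy(q,z).round(3),pt(c,*q).round(3))
cv2.imwrite('pics/crop.png',cv2.resize(im[160:310,230:430],None,fx=4,fy=4,interpolation=cv2.INTER_CUBIC))
```

```text
blue [399.1 138.3] [38.9 39.6] 0.024 [ 0.796  -0.2546] 0.836
blue [399.1 138.3] [38.9 39.6] 0.04 [ 0.7917 -0.2529] 0.831
blue [419.7 227.8] [39.7 40.2] 0.024 [ 0.5956 -0.2984] 0.666
blue [419.7 227.8] [39.7 40.2] 0.04 [ 0.5936 -0.2961] 0.663
blue [347.7 238.1] [39.4 40.3] 0.024 [ 0.572  -0.1408] 0.589
blue [347.7 238.1] [39.4 40.3] 0.04 [ 0.5703 -0.1404] 0.587
plate ((0.5773308873176575, -0.09952589869499207), (0.26344186067581177, 0.21367356181144714), 7.8752055168151855) [[ 0.43221387 -0.01174457]
 [ 0.4614906  -0.22340295]
 [ 0.7224479  -0.18730722]
 [ 0.69317114  0.02435115]]
dark 202 328.8 209.6 [ 0.6357 -0.0991] bbox 306 346 205 216
dark 14 350.9 260.9 [ 0.5226 -0.1481] bbox 349 353 260 262
brush ((0.5166841745376587, -0.049266982823610306), (0.06476318836212158, 0.030507296323776245), 14.69375991821289)
hook [ 0.763 -0.078] [ 0.76  -0.079  0.02 ]
tray [0.53  0.072] [ 0.531  0.075 -0.   ]
mirror [ 0.672 -0.501] [ 0.668 -0.493  0.211]
post [ 0.691 -0.387] [ 0.69  -0.387  0.202]
cap [ 0.568 -0.14 ] [ 0.568 -0.14   0.081]
```

View pics/crop.png

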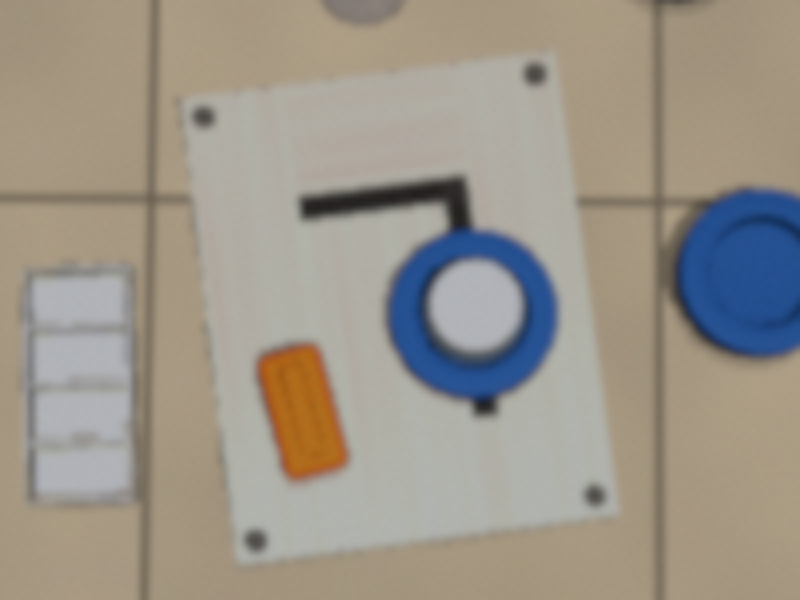

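The crop confirms it: the cup with the white-capped jar is in the slot, and at 0.59 m it is the one nearest the base. The other two cups are off the plate. The plate fit is 263 x 214 mm (true size 260 x 210) at yaw 7.9°, and the pin lies on the slot's centre line about 72 mm short of the corner. Next I work out the approach.

```bash
cat >> h.py <<'E'
YP=np.deg2rad(7.875);U=np.array([np.cos(YP),np.sin(YP)]);W=np.array([-U[1],U[0]]);PC=np.array([.5773,-.0995])
def pl(a,b): return PC+a*U+b*W
from scipy.spatial.transform import Rotation as Ro
def go(xy,z,yawdeg=None):
    s=observe();R=Ro.from_euler('xyz',s['tool_rot'])
    d=R.inv().apply(np.r_[xy,z]-s['tool_pos']);out=[(d*1e3).round(1)]
    if yawdeg is not None:
        out.append(np.rad2deg((R.inv()*Ro.from_euler('xyz',[np.pi,0,np.deg2rad(yawdeg)])).as_rotvec()).round(2))
    print('t',s['time'],'tcp',s['tool_pos'].round(4),'F',s['contact_force'].round(2),'op',round(s['opening'],4),'move',*out)
E
python3 -c "
from h import *
print(pl(.06,-.04),pl(.06,.042),(np.array([.5703,-.1405])-PC)@np.array([U,W]).T)
go(np.array([.5703,-.1405])-.070*U,.2,187.875)"
```

```text
[ 0.64221465 -0.13090203] [ 0.63097964 -0.04967535] [-0.01255149 -0.03965426]
t 0.1 tcp [0.1639 0.4984 0.2261] F [-0.12  0.43  0.31] op 0.0918 move [-522.9 -510.6   26.7] [ -0.07  -0.03 -26.09]
```

Request:
arm_command(fingers=[0.35,0.35,0.35,0.35,0.35,0.35,0.35,0.35], travel=[[-0.025,-0.025,0],[-0.05,-0.05,0],[-0.075,-0.075,0],[-0.1,-0.1,0],[-0.125,-0.125,0],[-0.15,-0.15,0],[-0.175,-0.175,0],[-0.2,-0.2,0]], dr=[[0,0,-4],[0,0,-8],[0,0,-12],[0,0,-16],[0,0,-20],[0,0,-24],[0,0,-26.1],[0,0,-26.1]])

```text
time: 0.77
tool_pos: [0.2916, 0.2446, 0.2266]
tool_rot: [-3.142, -0.0, -3.001]
contact_force: [0.3, 0.4, 0.3]
opening: 0.043
grip_force: 0.0
```

```bash
python3 -c "
from h import *
go(np.array([.5703,-.1405])-.070*U,.2,187.875)"
```

```text
t 0.7667 tcp [0.2916 0.2446 0.2266] F [0.27 0.35 0.25] op 0.043 move [-152.1 -420.1   26.6] [-0.   -0.01  0.16]
```

Request:
arm_command(fingers=[0.35,0.35,0.35,0.35,0.35,0.35,0.35,0.35], travel=[[-0.013,-0.037,0],[-0.026,-0.074,0],[-0.039,-0.111,0],[-0.052,-0.148,0],[-0.065,-0.185,0],[-0.078,-0.222,0],[-0.091,-0.259,0],[-0.104,-0.296,0]], dr=[[0,0,0],[0,0,0],[0,0,0],[0,0,0],[0,0,0],[0,0,0],[0,0,0],[0,0,0]])

```text
time: 1.43
tool_pos: [0.4355, -0.0347, 0.2266]
tool_rot: [3.141, -0.0, -3.004]
contact_force: [1.2, 0.3, -0.2]
opening: 0.03
grip_force: 0.0
```

```bash
python3 -c "
from h import *
go(np.array([.5703,-.1405])-.070*U,.15,187.875)"
```

```text
t 1.4333 tcp [ 0.4355 -0.0347  0.2266] F [ 1.17  0.3  -0.24] op 0.03 move [ -49.1 -123.3   76.5] [ 0.02 -0.01 -0.01]
```

Request:
arm_command(fingers=[0.35,0.35,0.35,0.35,0.35,0.35,0.35,0.35], travel=[[-0.012,-0.03,0.01],[-0.024,-0.06,0.02],[-0.036,-0.09,0.03],[-0.049,-0.12,0.04],[-0.049,-0.123,0.07],[-0.049,-0.123,0.1],[-0.049,-0.123,0.13],[-0.049,-0.123,0.15]], dr=[[0,0,0],[0,0,0],[0,0,0],[0,0,0],[0,0,0],[0,0,0],[0,0,0],[0,0,0]])

```text
time: 2.1
tool_pos: [0.4991, -0.1474, 0.0737]
tool_rot: [3.139, -0.003, -3.005]
contact_force: [0.6, -0.0, 0.2]
opening: 0.0297
grip_force: 0.0
```

Run:
```python
from h import *
c=read_camera('side');cv2.imwrite('pics/s1.png',cv2.resize(c['color'][190:340,220:420],None,fx=4,fy=4,interpolation=cv2.INTER_CUBIC))
go(np.array([.5703,-.1405])-.070*U,.026,187.875)
```

```text
t 2.15 tcp [ 0.4974 -0.1466  0.0708] F [-2.44  0.85 -2.39] op 0.0297 move [-3.4 -4.2 44.8] [ 0.29 -0.45 -0.02]
```

View pics/s1.png

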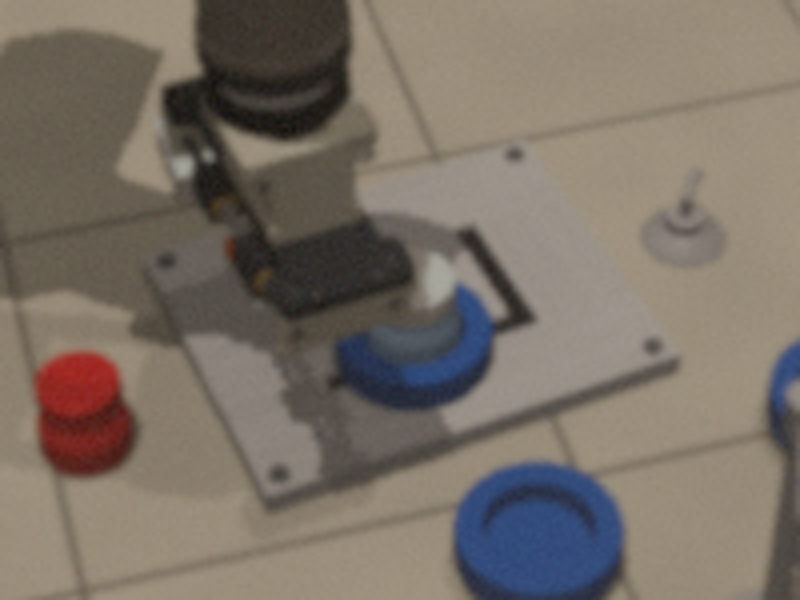

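The gripper hangs behind the holder, on its robot side (crop about (340,300)), and nothing is touching. I lower it.

Request:
arm_command(fingers=[0.35,0.35,0.35,0.35,0.35], travel=[[0,-0.004,0.012],[0,-0.004,0.024],[0,-0.004,0.036],[0,-0.004,0.044],[0,-0.004,0.044]], dr=[[0,0,0],[0,0,0],[0,0,0],[0,0,0],[0,0,0]])

```text
time: 2.57
tool_pos: [0.5004, -0.1513, 0.0317]
tool_rot: [3.14, -0.002, -3.004]
contact_force: [-0.2, 0.3, 0.0]
opening: 0.0299
grip_force: 0.0
```

Run:
```python
from h import *
go(np.array([.5703,-.1405])-.053*U,.026,187.875)
```

```text
t 2.5667 tcp [ 0.5004 -0.1513  0.0317] F [-0.22  0.33  0.03] op 0.0299 move [-17.8   1.1   5.6] [ 0.09 -0.12  0.01]
```

Request:
arm_command(fingers=[0.35,0.35,0.35,0.35,0.35,0.35,0.35,0.35], travel=[[-0.002,0.001,0.003],[-0.004,0.001,0.005],[-0.006,0.001,0.005],[-0.008,0.001,0.005],[-0.01,0.001,0.005],[-0.011,0.001,0.005],[-0.012,0.001,0.005],[-0.013,0.001,0.005]], dr=[[0,0,0],[0,0,0],[0,0,0],[0,0,0],[0,0,0],[0,0,0],[0,0,0],[0,0,0]])

```text
time: 3.23
tool_pos: [0.5141, -0.1489, 0.0278]
tool_rot: [-3.142, 0.0, -3.004]
contact_force: [0.2, 0.3, -0.3]
opening: 0.0295
grip_force: 0.0
```

Request:
arm_command(fingers=[0.35,0.35,0.35,0.35,0.35,0.35,0.35,0.35], travel=[[-0.001,0,0],[-0.002,0,0],[-0.003,0,0],[-0.004,0,0],[-0.005,0,0],[-0.006,0,0],[-0.007,0,0],[-0.008,0,0]], dr=[[0,0,0],[0,0,0],[0,0,0],[0,0,0],[0,0,0],[0,0,0],[0,0,0],[0,0,0]])

```text
time: 3.9
tool_pos: [0.5214, -0.1478, 0.0276]
tool_rot: [3.141, -0.001, -3.004]
contact_force: [-2.3, -1.0, 0.8]
opening: 0.0298
grip_force: 1.4
```

Run:
```python
from h import *
go(pl(.06,-.04)-.053*U,.026,187.875)
```

```text
t 3.9 tcp [ 0.5214 -0.1478  0.0276] F [-2.33 -0.98  0.77] op 0.0298 move [-69.    0.2   1.5] [ 0.03 -0.06  0.02]
```

Request:
arm_command(fingers=[0.35,0.35,0.35,0.35,0.35,0.35,0.35,0.35], travel=[[-0.0015,0,0],[-0.003,0,0],[-0.005,0,0],[-0.007,0,0],[-0.009,0,0],[-0.011,0,0],[-0.013,0,0],[-0.015,0,0]], dr=[[0,0,0],[0,0,0],[0,0,0],[0,0,0],[0,0,0],[0,0,0],[0,0,0],[0,0,0]])

```text
time: 4.57
tool_pos: [0.5369, -0.1457, 0.0276]
tool_rot: [3.141, 0.0, -3.004]
contact_force: [-3.9, 0.0, 0.5]
opening: 0.0297
grip_force: 1.1
```

Request:
arm_command(fingers=[0.35,0.35,0.35,0.35,0.35,0.35,0.35,0.35], travel=[[-0.002,0,0],[-0.004,0,0],[-0.006,0,0],[-0.008,0,0],[-0.01,0,0],[-0.012,0,0],[-0.014,0,0],[-0.016,0,0]], dr=[[0,0,0],[0,0,0],[0,0,0],[0,0,0],[0,0,0],[0,0,0],[0,0,0],[0,0,0]])

```text
time: 5.23
tool_pos: [0.5527, -0.1435, 0.0277]
tool_rot: [3.142, 0.0, -3.004]
contact_force: [-2.3, 0.1, 0.2]
opening: 0.0297
grip_force: 1.0
```

```bash
cat > look.py <<'E'
from h import *
import sys
c=read_camera('top');im=c['color'];H,S,V=cv2.split(cv2.cvtColor(im,cv2.COLOR_BGR2HSV))
m=((H>100)&(H<125)&(S>130)).astype(np.uint8)
for cn in cv2.findContours(m,0,2)[0]:
    if cv2.contourArea(cn)<60: continue
    (u,v),r=cv2.minEnclosingCircle(cn);p=plane(c,u,v,.04)[:2];print('blue',round(u),round(v),round(r,1),p.round(4),'plate',(np.array([U,W])@(p-PC)).round(4))
cv2.imwrite(f'pics/{sys.argv[1]}.png',cv2.resize(im[160:310,230:430],None,fx=4,fy=4,interpolation=cv2.INTER_CUBIC))
E
python3 look.py t2; python3 -c "
from h import *
go(pl(.06,-.04)-.053*U,.026,187.875)"
```

```text
blue 420 228 20.5 [ 0.5936 -0.2961] plate [-0.0108 -0.197 ]
blue 399 138 20.1 [ 0.7917 -0.2532] plate [ 0.1913 -0.1816]
t 5.2833 tcp [ 0.5532 -0.1435  0.0277] F [-1.43 -0.76 -0.85] op 0.0296 move [-36.9   0.3   1.7] [-0.01  0.03  0.02]
```

View pics/t2.png

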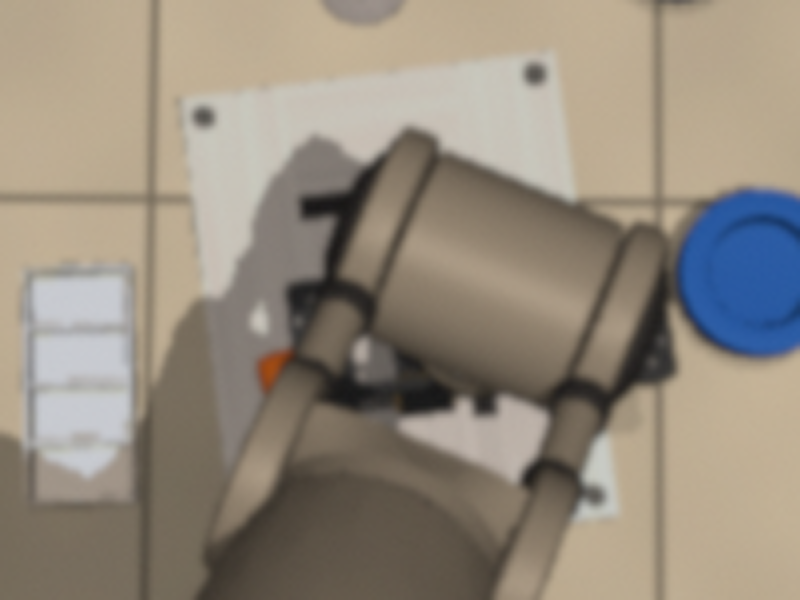

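The arm hides the holder from the top camera, so I carry on by force. The sliding force is about 2–4 N, and roughly 37 mm remain.

Request:
arm_command(fingers=[0.35,0.35,0.35,0.35,0.35,0.35,0.35,0.35], travel=[[-0.002,0,0],[-0.004,0,0],[-0.006,0,0],[-0.008,0,0],[-0.01,0,0],[-0.012,0,0],[-0.014,0,0],[-0.016,0,0]], dr=[[0,0,0],[0,0,0],[0,0,0],[0,0,0],[0,0,0],[0,0,0],[0,0,0],[0,0,0]])

```text
time: 5.95
tool_pos: [0.5686, -0.1414, 0.0277]
tool_rot: [3.141, 0.0, -3.004]
contact_force: [-2.4, -0.8, -0.1]
opening: 0.0295
grip_force: 1.2
```

Request:
arm_command(fingers=[0.35,0.35,0.35,0.35,0.35,0.35,0.35,0.35], travel=[[-0.002,0,0],[-0.004,0,0],[-0.006,0,0],[-0.008,0,0],[-0.01,0,0],[-0.012,0,0],[-0.014,0,0],[-0.015,0,0]], dr=[[0,0,0],[0,0,0],[0,0,0],[0,0,0],[0,0,0],[0,0,0],[0,0,0],[0,0,0]])

```text
time: 6.62
tool_pos: [0.5836, -0.1393, 0.0277]
tool_rot: [-3.142, 0.0, -3.004]
contact_force: [-2.1, -0.3, -0.2]
opening: 0.0299
grip_force: 1.1
```

Request:
arm_command(fingers=[0.35,0.35,0.35,0.35], travel=[[-0.001,0,0],[-0.002,0,0],[-0.003,0,0],[-0.004,0,0]], dr=[[0,0,0],[0,0,0],[0,0,0],[0,0,0]])

```text
time: 6.95
tool_pos: [0.5873, -0.1388, 0.0277]
tool_rot: [3.142, 0.0, -3.004]
contact_force: [-2.4, -1.0, -0.0]
opening: 0.0297
grip_force: 1.2
```

Request:
arm_command(fingers=[0.35,0.35], travel=[[-0.001,0,0],[-0.002,0,0]], dr=[[0,0,0],[0,0,0]])

```text
time: 7.12
tool_pos: [0.5892, -0.1385, 0.0277]
tool_rot: [3.141, -0.0, -3.004]
contact_force: [-2.4, 0.3, 0.7]
opening: 0.0297
grip_force: 1.2
```

Request:
arm_command(fingers=[0.35,0.35], travel=[[-0.001,0,0],[-0.002,0,0]], dr=[[0,0,0],[0,0,0]])

```text
time: 7.28
tool_pos: [0.5913, -0.1382, 0.0277]
tool_rot: [3.142, 0.0, -3.004]
contact_force: [-3.5, -1.3, 0.2]
opening: 0.0299
grip_force: 1.2
```

Request:
arm_command(fingers=[0.35], travel=[[-0.001,0,0]], dr=[[0,0,0]])

```text
time: 7.37
tool_pos: [0.5923, -0.1381, 0.0277]
tool_rot: [3.142, 0.0, -3.004]
contact_force: [-2.0, -0.6, 0.7]
opening: 0.0299
grip_force: 1.2
```

Request:
arm_command(fingers=[0.35], travel=[[-0.001,0,0]], dr=[[0,0,0]])

```text
time: 7.45
tool_pos: [0.5927, -0.138, 0.0276]
tool_rot: [3.141, -0.001, -3.004]
contact_force: [-6.6, -2.6, 1.4]
opening: 0.0296
grip_force: 3.1
```

The force jumped to 6.6 N, so the pin is at the corner wall. I back off, lift, turn and go round to the −y side.

Request:
arm_command(fingers=[0.35,0.35,0.35,0.35,0.35,0.35,0.35,0.35], travel=[[0.003,0,0],[0.008,0,0],[0.015,0,0],[0.02,0,-0.02],[0.02,0,-0.045],[0.02,0,-0.07],[0.02,0,-0.095],[0.02,0,-0.11]], dr=[[0,0,0],[0,0,0],[0,0,0],[0,0,0],[0,0,0],[0,0,0],[0,0,0],[0,0,0]])

```text
time: 8.12
tool_pos: [0.574, -0.1412, 0.1408]
tool_rot: [-3.14, 0.004, -3.004]
contact_force: [1.1, 0.7, 0.7]
opening: 0.0296
grip_force: 0.0
```

Request:
arm_command(fingers=[0.35,0.35,0.35,0.35,0.35,0.35,0.35,0.35], travel=[[0,0.015,0],[0,0.03,0],[0,0.045,0],[0,0.06,0],[0,0.07,0],[0,0.08,0],[0,0.08,0],[0,0.08,0]], dr=[[0,0,6],[0,0,12],[0,0,18],[0,0,24],[0,0,30],[0,0,36],[0,0,42],[0,0,48]])

```text
time: 8.78
tool_pos: [0.562, -0.0609, 0.1379]
tool_rot: [3.141, 0.001, 2.437]
contact_force: [-0.5, -0.9, -0.1]
opening: 0.0298
grip_force: 0.0
```

```bash
python3 -c "
from h import *
go(pl(.062,-.04)-.070*W,.14,97.875)"; python3 look.py t3
```

```text
t 8.7833 tcp [ 0.562  -0.0609  0.1379] F [-0.49 -0.92 -0.06] op 0.0298 move [-160.   -46.6   -2. ] [5.000e-02 2.000e-02 4.177e+01]
blue 420 228 20.5 [ 0.5936 -0.2961] plate [-0.0108 -0.197 ]
blue 343 205 20.4 [ 0.6424 -0.1304] plate [ 0.0603 -0.0396]
blue 399 138 20.1 [ 0.7918 -0.253 ] plate [ 0.1914 -0.1814]
```

The holder is at plate (60, −40), exactly on the corner. My sideways shift went the wrong way (toward +y), but high above everything, so it did no harm. Now I move to the −y side.

Request:
arm_command(fingers=[0.35,0.35,0.35,0.35,0.35,0.35,0.35,0.35], travel=[[-0.025,-0.007,0],[-0.05,-0.014,0],[-0.075,-0.021,0],[-0.1,-0.028,0],[-0.125,-0.036,0],[-0.145,-0.042,0],[-0.16,-0.047,0],[-0.16,-0.047,0]], dr=[[0,0,6],[0,0,12],[0,0,18],[0,0,24],[0,0,30],[0,0,36],[0,0,41.8],[0,0,41.8]])

```text
time: 9.5
tool_pos: [0.6551, -0.2037, 0.1372]
tool_rot: [3.14, 0.001, 1.708]
contact_force: [-0.7, -0.9, 0.5]
opening: 0.0295
grip_force: 0.0
```

```bash
python3 -c "
from h import *
go(pl(.0605,-.04)-.070*W,.026,97.875)"
```

```text
t 9.5 tcp [ 0.6551 -0.2037  0.1372] F [-0.68 -0.93  0.5 ] op 0.0295 move [  4.   -2.4 111.2] [ 0.07  0.07 -0.03]
```

Request:
arm_command(fingers=[0.35,0.35,0.35,0.35,0.35,0.35,0.35,0.35], travel=[[0,-0.002,0.02],[0,-0.002,0.04],[0,-0.002,0.06],[0,-0.002,0.08],[0,-0.002,0.095],[0,-0.002,0.105],[0,-0.002,0.11],[0,-0.002,0.11]], dr=[[0,0,0],[0,0,0],[0,0,0],[0,0,0],[0,0,0],[0,0,0],[0,0,0],[0,0,0]])

```text
time: 10.17
tool_pos: [0.6518, -0.2002, 0.0269]
tool_rot: [-3.14, -0.001, 1.714]
contact_force: [-0.3, 0.7, 0.4]
opening: 0.0295
grip_force: 0.0
```

Request:
arm_command(fingers=[0.35,0.35,0.35,0.35,0.35,0.35,0.35,0.35], travel=[[0.002,0,0],[0.004,0,0],[0.006,0,0],[0.008,0,0],[0.01,0,0],[0.012,0,0],[0.014,0,0],[0.015,0,0]], dr=[[0,0,0],[0,0,0],[0,0,0],[0,0,0],[0,0,0],[0,0,0],[0,0,0],[0,0,0]])

```text
time: 10.83
tool_pos: [0.6503, -0.1855, 0.0278]
tool_rot: [3.142, -0.0, 1.712]
contact_force: [-0.1, -0.0, 1.9]
opening: 0.0295
grip_force: 0.0
```

Request:
arm_command(fingers=[0.35,0.35,0.35,0.35,0.35,0.35,0.35,0.35], travel=[[0.001,0,0],[0.002,0,0],[0.003,0,0],[0.004,0,0],[0.005,0,0],[0.006,0,0],[0.007,0,0],[0.008,0,0]], dr=[[0,0,0],[0,0,0],[0,0,0],[0,0,0],[0,0,0],[0,0,0],[0,0,0],[0,0,0]])

```text
time: 11.5
tool_pos: [0.6493, -0.178, 0.0278]
tool_rot: [3.141, 0.0, 1.712]
contact_force: [1.0, -2.1, 0.6]
opening: 0.0296
grip_force: 1.1
```

```bash
python3 -c "
from h import *
go(pl(.0605,.042)-.053*W,.0275,97.875)"
```

```text
t 11.5 tcp [ 0.6493 -0.178   0.0278] F [ 1.01 -2.06  0.6 ] op 0.0296 move [76.6  0.2  0.3] [0.02 0.01 0.21]
```

Request:
arm_command(fingers=[0.35,0.35,0.35,0.35,0.35,0.35,0.35,0.35], travel=[[0.0015,0,0],[0.003,0,0],[0.005,0,0],[0.007,0,0],[0.009,0,0],[0.011,0,0],[0.013,0,0],[0.015,0,0]], dr=[[0,0,0],[0,0,0],[0,0,0],[0,0,0],[0,0,0],[0,0,0],[0,0,0],[0,0,0]])

```text
time: 12.17
tool_pos: [0.6471, -0.1629, 0.0277]
tool_rot: [3.142, -0.0, 1.712]
contact_force: [0.8, -2.0, 0.2]
opening: 0.0303
grip_force: 1.2
```

Request:
arm_command(fingers=[0.35,0.35,0.35,0.35,0.35,0.35,0.35,0.35], travel=[[0.002,0,0],[0.004,0,0],[0.006,0,0],[0.008,0,0],[0.01,0,0],[0.012,0,0],[0.014,0,0],[0.016,0,0]], dr=[[0,0,0],[0,0,0],[0,0,0],[0,0,0],[0,0,0],[0,0,0],[0,0,0],[0,0,0]])

```text
time: 12.83
tool_pos: [0.6449, -0.1471, 0.0277]
tool_rot: [3.142, -0.0, 1.712]
contact_force: [0.2, -3.5, 0.2]
opening: 0.0296
grip_force: 1.2
```

Request:
arm_command(fingers=[0.35,0.35,0.35,0.35,0.35,0.35,0.35,0.35], travel=[[0.002,0,0],[0.004,0,0],[0.006,0,0],[0.008,0,0],[0.01,0,0],[0.012,0,0],[0.014,0,0],[0.016,0,0]], dr=[[0,0,0],[0,0,0],[0,0,0],[0,0,0],[0,0,0],[0,0,0],[0,0,0],[0,0,0]])

```text
time: 13.5
tool_pos: [0.6426, -0.1313, 0.0277]
tool_rot: [3.142, -0.0, 1.712]
contact_force: [0.5, -2.7, 0.7]
opening: 0.0298
grip_force: 1.3
```

```bash
python3 -c "
from h import *
go(pl(.0605,.042)-.053*W,.0275,97.875)"
```

```text
t 13.5 tcp [ 0.6426 -0.1313  0.0277] F [ 0.51 -2.74  0.74] op 0.0298 move [29.4  0.3  0.2] [ 0.   -0.    0.22]
```

Request:
arm_command(fingers=[0.35,0.35,0.35,0.35,0.35,0.35,0.35,0.35], travel=[[0.002,0,0],[0.004,0,0],[0.006,0,0],[0.008,0,0],[0.01,0,0],[0.012,0,0],[0.014,0,0],[0.016,0,0]], dr=[[0,0,0],[0,0,0],[0,0,0],[0,0,0],[0,0,0],[0,0,0],[0,0,0],[0,0,0]])

```text
time: 14.17
tool_pos: [0.6403, -0.1154, 0.0277]
tool_rot: [-3.142, -0.0, 1.712]
contact_force: [0.1, -2.3, 1.1]
opening: 0.0301
grip_force: 1.3
```

Request:
arm_command(fingers=[0.35,0.35,0.35,0.35,0.35,0.35,0.35], travel=[[0.002,0,0],[0.004,0,0],[0.006,0,0],[0.007,0,0],[0.008,0,0],[0.009,0,0],[0.01,0,0]], dr=[[0,0,0],[0,0,0],[0,0,0],[0,0,0],[0,0,0],[0,0,0],[0,0,0]])

```text
time: 14.75
tool_pos: [0.6389, -0.1057, 0.0277]
tool_rot: [3.142, -0.0, 1.712]
contact_force: [0.2, -2.9, 0.5]
opening: 0.03
grip_force: 1.3
```

Request:
arm_command(fingers=[0.35,0.35], travel=[[0.001,0,0],[0.002,0,0]], dr=[[0,0,0],[0,0,0]])

```text
time: 14.92
tool_pos: [0.6387, -0.1037, 0.0277]
tool_rot: [3.142, -0.0, 1.712]
contact_force: [-0.4, -2.5, -0.7]
opening: 0.0298
grip_force: 1.3
```

Request:
arm_command(fingers=[0.35], travel=[[0.001,0,0]], dr=[[0,0,0]])

```text
time: 15.0
tool_pos: [0.6387, -0.1033, 0.0278]
tool_rot: [3.141, 0.001, 1.712]
contact_force: [0.2, -8.8, 0.5]
opening: 0.0299
grip_force: 3.3
```

Request:
arm_command(fingers=[0.35], travel=[[0.001,0,0]], dr=[[0,0,0]])

```text
time: 15.08
tool_pos: [0.6387, -0.1032, 0.0279]
tool_rot: [3.141, 0.002, 1.712]
contact_force: [0.5, -10.8, 0.4]
opening: 0.0299
grip_force: 4.5
```

The force rose to 10.8 N with the fingers stalled, so the pin is at the end wall. I back off along the push line, lift, and move off toward −y so the cameras can see it.

Request:
arm_command(fingers=[0.35,0.35,0.35,0.35,0.35,0.35,0.35,0.35], travel=[[-0.003,0,0],[-0.008,0,0],[-0.016,0,0],[-0.025,0,-0.01],[-0.03,0,-0.035],[-0.03,0,-0.065],[-0.03,0,-0.095],[-0.03,0,-0.12]], dr=[[0,0,0],[0,0,0],[0,0,0],[0,0,0],[0,0,0],[0,0,0],[0,0,0],[0,0,0]])

```text
time: 15.75
tool_pos: [0.643, -0.1323, 0.1507]
tool_rot: [3.14, 0.0, 1.711]
contact_force: [-0.3, -0.4, 1.1]
opening: 0.03
grip_force: 0.0
```

Request:
arm_command(fingers=[0.35,0.35,0.35,0.35,0.35,0.35,0.35,0.35], travel=[[0,-0.02,-0.01],[0,-0.04,-0.02],[-0.02,-0.06,-0.03],[-0.04,-0.08,-0.04],[-0.06,-0.1,-0.05],[-0.08,-0.12,-0.06],[-0.09,-0.13,-0.06],[-0.09,-0.13,-0.06]], dr=[[0,0,0],[0,0,0],[0,0,0],[0,0,0],[0,0,0],[0,0,0],[0,0,0],[0,0,0]])

```text
time: 16.42
tool_pos: [0.5253, -0.2417, 0.2088]
tool_rot: [3.141, 0.001, 1.708]
contact_force: [0.5, -0.2, -0.3]
opening: 0.0297
grip_force: 0.0
```

```bash
python3 look.py t4
```

```text
blue 307 210 21.1 [ 0.6299 -0.052 ] plate [0.0586 0.0398]
blue 399 138 20.1 [ 0.7916 -0.2532] plate [ 0.1912 -0.1816]
```

View pics/t4.png

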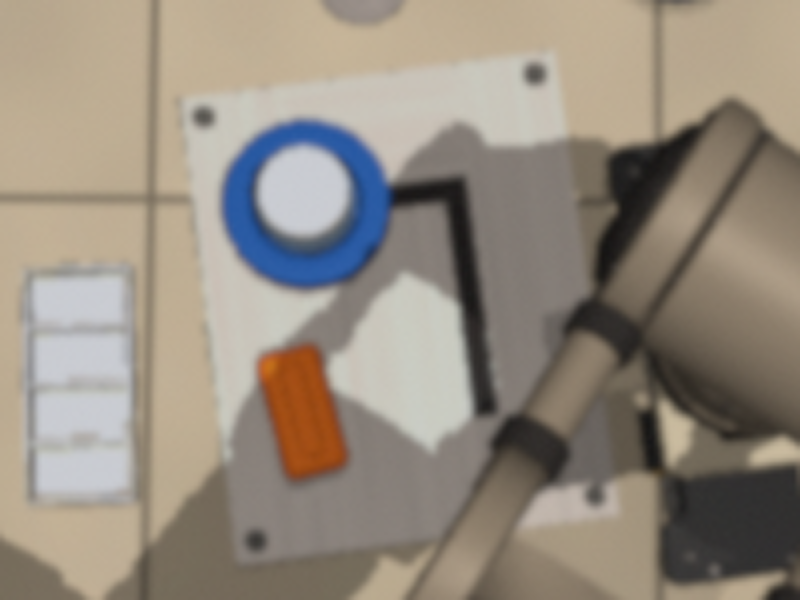

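The holder (crop centre (306,204)) covers the end of the second leg, at plate (59, 40) against the nominal (60, 42). The jar is upright and centred, the brush and tray have not moved, and the arm is clear.

```bash
python3 -c "
from cell import *
print(hand_in())"
```

```text
the job is handed in; nothing more can be done
None
```

The holder is parked against the end of the slot's second leg with its jar standing upright in it. The last image put its pin within about 3 mm of the end, and the job was handed in with the arm clear; no verdict was returned.

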